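# Find the heavier flattening weight and hold it over the stone

### The arm

A 6-joint arm with a two-finger parallel gripper is mounted at the origin on the work surface. World frame = base frame: x ahead of the robot, y to its left, z up, the work surface at z = 0. Lengths are in mm, angles in rad, forces in N, time in s.
With the tool pointing down it reaches from about 275 to 750 mm from the base axis. Payload 10.2 kg.
Tool frame: the origin (TCP) lies at the very end of the fingers, on their centre line; the grasp point (between the pads) lies 19 mm behind it (ctrl.tcp_to_grasp is the distance from the TCP to the grasp point, in mm); z points along the fingers, x is the direction in which the jaws open and shut, and the axes are right-handed (so a half turn about z gives the same grasp; the last joint's range is limited). The gripper opens to 85 mm and grips with 20 to 120 N. Pads are 22 mm wide; open, the fingers measure 114 mm over their backs; the gripper's body (76 mm by 85 mm) begins 54 mm behind the grasp point. The pads swing forward as they close: fully open they stand 13 mm farther back than shut.
Start: joints at [0.929, 0.313, 1.498, -0, 1.331, -0.223], TCP at [213.512, 479.629, 231.294] pointing down, gripper open.
Joint ranges: [-2.94, 2.94], [-0.97, 2.17], [0.19, 2.56], [-1.23, 4.37], [0.02, 3.11], [-2.88, 2.88]. Speed limits (rad/s): [2.39, 2.39, 3.01, 3.14, 3.14, 3.14].

### API

Orientations are given as a unit quaternion [w, x, y, z].
In Python, from rig import monitor, vision, order, ctrl gives the robot as it stands. The module is installed in compiled form; this text tells all that it offers.
- The arm moves only by the shell command python3 -m pendant 'ROWS' [FORCE]. ROWS is JSON, a list that holds one entry, the list of rows, each a list of 5 numbers: the closure, from -1 (fully open) to 1 (shut), then the shift along the world's x, y, z in m, then the turn about the world's z in degrees. In form: [[[fingers, dx, dy, dz, spin], ...]]. A call has 1 to 20 rows; each row is the pose to reach, as a shift and turn from the pose commanded when the call began; what a row does not reach only later rows make up. A row lasts 1/10 s, in which the tool goes at most 50 mm and 8.59 degrees, less where a joint would pass 70% of its speed; a pose out of reach is approached as far as the arm can. A call with a gripper value outside its range is refused whole. The fingers move at their own pace and stop on an object; FORCE is the grip in N (left out, the last holds). Time passes only in rows, so rows that repeat a pose let the fingers close. It gives the time, the measured TCP pose, the force and the opening at its end, in the units of the state.
- monitor.sense(): the state, without advancing time (a new reading comes with each control period).
- vision.capture(name): name is "scene" or "top" or "wrist"; returns (picture, depth): 400x640x3 uint8, red, green, blue; 400x640 float32, mm along the optical axis (not along the pixel's ray), 0 where there is no reading.
- vision.camera_info(name): a dict with "fov_y" (degrees; the focal length in pixels is half the picture's height over the tangent of half this angle, whatever the lens; pixels are square), "cx", "cy" (the principal point, pixels), "distortion" ([k1, k2, p1, p2, k3] as OpenCV has them; the pictures are not rectified), "R" (3x3) and "t" (3): a world point X has camera coordinates R X + t; the wrist camera has in their place "hand_eye" (4x4, takes a point from camera to tool coordinates, whose origin is the TCP and whose axes are the tool frame's). Camera axes: x right, y down, z forward; pixel columns grow to the right and rows downward; lengths in mm; the calibration is good to about 2 mm. A picture is of the moment at which its call begins: read the wrist's pose just before it. camera_info takes no time and is no camera call.
- order.finish_job(): hands the job in, once; it reports no verdict.
The state is a dict: "time_s": time; "joints": joint angles; "dq": joint speeds; "tau": joint torques, N m; "eef_pos": TCP position; "ee_rot": TCP orientation; "force": force on the tool from outside, world axes, zero at the start; "wrist_torque": the same for the moment, N m; "grip_width": opening from 0.0 (shut) to 1.0 (fully open).
Only numpy, scipy, OpenCV 4.12 (cv2) and the standard library are available. Lean on these libraries where they do the work, as an engineer would, in place of code of your own. Each camera call takes 0.05 s, during which the arm holds its last target.

### The job

Two look-alike knobbed weights stand under the slotted top board of the wooden rack: draw the first out along its slot, lift it about 5 cm or more clear of the bench to feel how heavy it is, and stand it on the open bench outside the rack, then draw out and lift the other in the same way. Finish while holding the heavier one upright in the gripper, still, about 8 cm above the middle of the top of the stone block and not touching it, with the lighter one left standing upright on the open bench outside the rack. Do not drop or tip over either weight, and leave the ink tin, the hand roller and the palette knife where they are.

Things in the scene. Friction and masses are not known exactly. Their poses are not given: they have to be found in the camera images.
- rack: fixed wooden rack, 110 mm deep (its x), 240 mm wide (its y), 40 mm tall, open front on its -x side, no floor: the weights stand on the bench. Top board 10 mm thick, 30 to 40 mm above the bench, with two slots 26 mm wide along x at y = +60 and -60 mm, from the front edge (x = -55 mm) to x = +25 mm. Origin on the bench under its centre
- slot_left (a point): mouth of the rack's slot at y = +60 mm: the point at the middle of the slot's width on the front edge, on top of the board (40 mm above the bench); axes as the rack's. A weight comes out only along -x, and may be raised up to 8 mm in the slot; its foot is clear of the board once its axis is 32 mm in front of this point
- slot_right (a point): mouth of the rack's slot at y = -60 mm: the point at the middle of the slot's width on the front edge, on top of the board (40 mm above the bench); axes as the rack's. A weight comes out only along -x, and may be raised up to 8 mm in the slot; its foot is clear of the board once its axis is 32 mm in front of this point
- weight_a_mid (a point): one of two look-alike steel weights: round foot 64 mm across, 22 mm tall; stem 16 mm across; upright cylindrical knob 34 mm across, from 58 to 92 mm above the underside. One is solid (0.58 to 0.71 kg), one hollow (0.30 to 0.38 kg); they look the same. Point: on its axis half-way up, 46 mm above the underside and 29 mm below the knob's middle; z axis up along the stem
- weight_b_mid (a point): one of two look-alike steel weights: round foot 64 mm across, 22 mm tall; stem 16 mm across; upright cylindrical knob 34 mm across, from 58 to 92 mm above the underside. One is solid (0.58 to 0.71 kg), one hollow (0.30 to 0.38 kg); they look the same. Point: on its axis half-way up, 46 mm above the underside and 29 mm below the knob's middle; z axis up along the stem
- stone_top (a point): middle of the top face of the fixed grey stone block, 200 mm (its x) by 160 mm (its y) and 55 mm tall, standing on the bench
- ink_tin: round metal ink tin, 76 mm across and 55 mm tall, loose; origin at the centre of its underside; to be left alone
- roller: hand roller lying on the bench, loose: black drum 110 mm long along its y axis and 40 mm across, handle to its -x (150 mm); origin on the bench under the drum's middle; to be left alone
- knife: palette knife lying on the bench, 200 mm long along its x axis, loose; origin under its middle; to be left alone
Mind the look-alikes: they are no part of the job. What is shaped like the part that bears weight_a_mid but yellow is not meant. What is shaped like the part that bears weight_b_mid but blue is not meant.

How it is judged:
By the outcome, as a careful person would: the job done as asked, in the order asked, and still so for the second after the job is handed in, while the arm keeps its last pose, push and grip.
It also fails if it takes over 69 s, if anything falls off the work surface, if the arm or the gripper's body presses on something with over 40 N, if the wrist force passes 120 N, or if a joint passes its speed limit or range.

## Working session

There is one attempt and no reset: what is moved stays moved. The work goes in short steps, Python scripts to look and compute and a shell command to move; the robot and the scene stay as the last step left them, time stands still between calls to the robot, and variables do not carry over. Pictures are saved under pics/ and viewed, and the job is handed in when it is done.

```bash
mkdir -p pics; python3 - <<'E'
from rig import monitor, vision
import cv2,json
s=monitor.sense();print(s)
for n in("scene","top","wrist"):
    p,d=vision.capture(n);cv2.imwrite(f"pics/{n}0.png",p[:,:,::-1]);import numpy as np;np.save(f"pics/{n}0.npy",d)
    print(n,vision.camera_info(n))
E
```

```text
{'time_s': 0.0, 'joints': array([ 9.28597954e-01,  3.13474852e-01,  1.49846069e+00,  2.09551706e-06,
        1.33100988e+00, -2.23386938e-01]), 'dq': array([-0.00085931,  0.00027446, -0.0008013 ,  0.00151851, -0.00128519,
       -0.00112526]), 'tau': array([-4.67641057e-04, -4.12269151e+01, -2.59746140e+01, -1.77262846e-04,
        4.06542735e-03, -3.00942759e-05]), 'eef_pos': array([213.34435696, 479.40415452, 230.71347921]), 'ee_rot': array([ 2.32629689e-04,  8.38652107e-01,  5.44667042e-01, -6.35120054e-04]), 'force': array([-0.66774367,  0.15482051, -0.14226658]), 'wrist_torque': array([ 0.02136246, -0.0284327 ,  0.00184366]), 'grip_width': 1.0050171116106072}
scene {'fov_y': 44.38448781440154, 'cx': 319.7345955151585, 'cy': 193.90570670267047, 'distortion': array([-0.05882664,  0.        ,  0.        ,  0.        ,  0.        ]), 'R': array([[ 0.4289521 ,  0.90311846, -0.01941997],
       [ 0.50922305, -0.25950956, -0.82057704],
       [-0.74611794,  0.34209915, -0.57120591]]), 't': array([-306.54550057, -201.87958773, 1582.08705215])}
top {'fov_y': 55.68689841825085, 'cx': 316.
[... 166 characters left out ...]
, -0.01204614],
       [-0.99841382, -0.01367332, -0.05461584],
       [ 0.05444155,  0.01281086, -0.99843478]]), 't': array([  68.56380859,  570.25301247, 1099.8458102 ])}
wrist {'fov_y': 70.49612955070016, 'cx': 319.4605301602133, 'cy': 196.87441766606466, 'distortion': array([-0.02474488,  0.        ,  0.        ,  0.        ,  0.        ]), 'hand_eye': array([[ 9.99999845e-01, -5.36311014e-04, -1.52073208e-04,
         1.51690976e+00],
       [ 5.57454470e-04,  9.62328651e-01,  2.71888316e-01,
        -7.04908021e+01],
       [ 5.27707082e-07, -2.71888358e-01,  9.62328801e-01,
        -1.42344204e+02],
       [ 0.00000000e+00,  0.00000000e+00,  0.00000000e+00,
         1.00000000e+00]])}
```

View pics/top0.png

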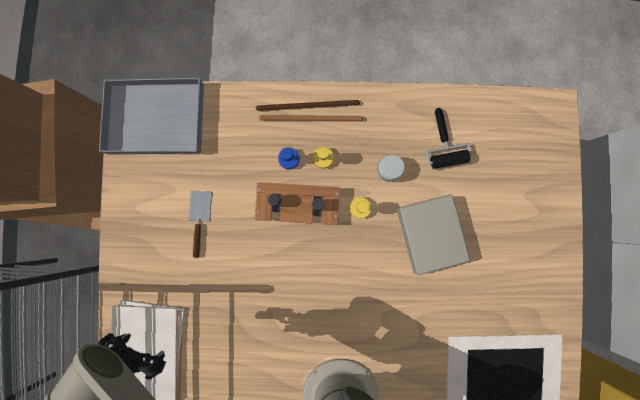

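View pics/scene0.png

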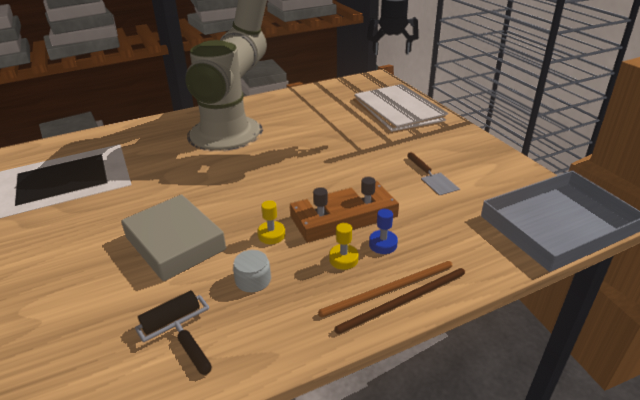

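View pics/wrist0.png

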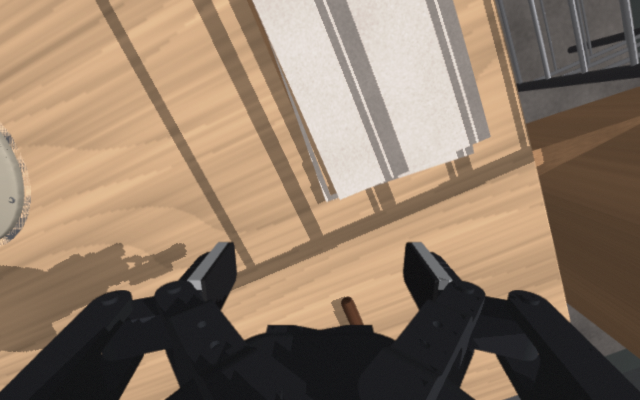

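The top view shows the rack at about (298,204), with two dark-knobbed weights at (275,201) and (318,205). Yellow look-alikes are at (324,157) and (361,208), and a blue one is at (289,158). The stone is at (434,234). The two dark-knobbed ones in the rack slots fit the description; I'll confirm this in an enlarged crop.

```bash
cat > h.py <<'E'
import numpy as np,cv2
from rig import vision
def K(i):
    f=200/np.tan(np.radians(i['fov_y']/2));return np.array([[f,0,i['cx']],[0,f,i['cy']],[0,0,1]])
def ray(n,uv):
    i=vision.camera_info(n);q=cv2.undistortPoints(np.array([[uv]],float),K(i),i['distortion'])[0,0]
    return i,np.array([q[0],q[1],1.])
def pt_depth(n,uv,d):
    i,r=ray(n,uv);return i['R'].T@(r*d-i['t'])
def pt_z(n,uv,z):
    i,r=ray(n,uv);o=-i['R'].T@i['t'];v=i['R'].T@r;return o+v*(z-o[2])/v[2]
def cloud(n,d,u0,u1,v0,v1):
    i=vision.camera_info(n);uu,vv=np.meshgrid(np.arange(u0,u1),np.arange(v0,v1));p=np.stack([uu.ravel(),vv.ravel()],1).astype(float)
    q=cv2.undistortPoints(p[:,None],K(i),i['distortion'])[:,0];z=d[v0:v1,u0:u1].ravel()
    c=np.c_[q*z[:,None],z];return (c-i['t'])@i['R'],p   # R^T(c-t)
def proj(n,X):
    i=vision.camera_info(n);return cv2.projectPoints(np.array(X,float).reshape(-1,1,3),cv2.Rodrigues(i['R'])[0],i['t'],K(i),i['distortion'])[0][:,0]
E
python3 - <<'E'
import cv2
p=cv2.imread('pics/top0.png');c=p[140:280,235:475];cv2.imwrite('pics/topc.png',cv2.resize(c[30:95,10:115],None,fx=7,fy=7,interpolation=cv2.INTER_CUBIC))
cv2.imwrite('pics/stonec.png',cv2.resize(p[180:285,380:490],None,fx=5,fy=5,interpolation=cv2.INTER_CUBIC))
p=cv2.imread('pics/scene0.png');cv2.imwrite('pics/scenec.png',cv2.resize(p[150:290,230:430],None,fx=4,fy=4,interpolation=cv2.INTER_CUBIC))
E
```

```text
(no output)
```

View pics/topc.png

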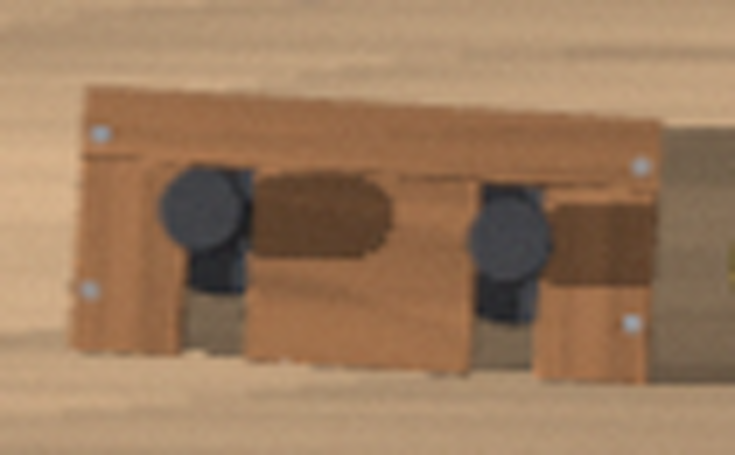

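View pics/scenec.png

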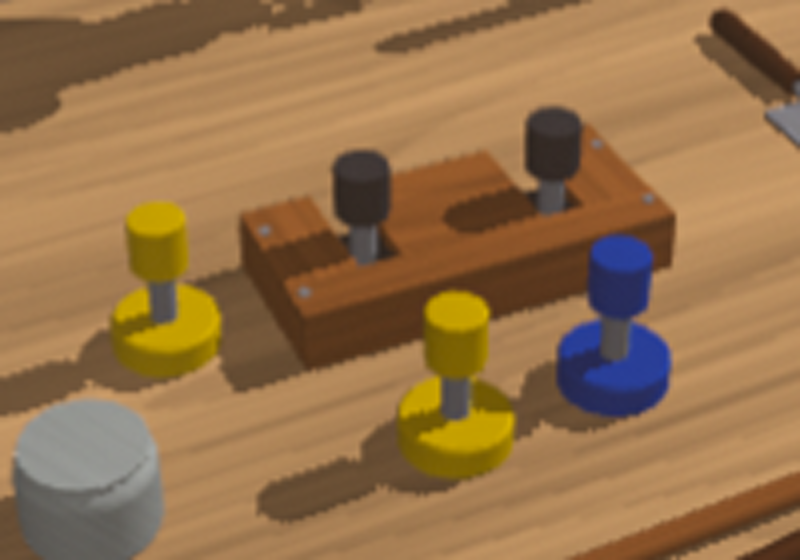

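View pics/stonec.png

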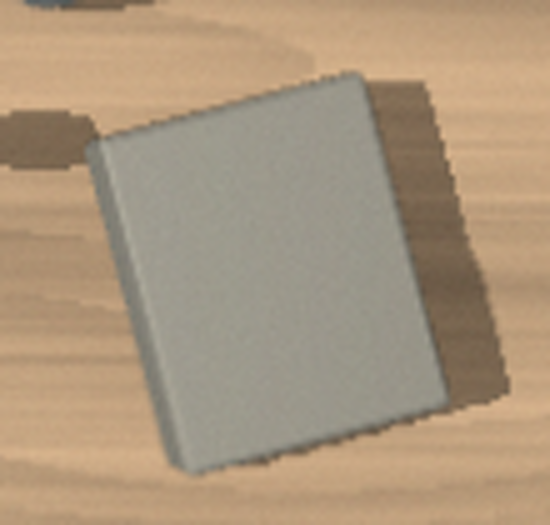

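Both dark-knobbed weights stand in the rack slots, crop (201,207) and (511,237). The slots open toward the robot, at the bottom of the image. The yellow and blue ones stand outside the rack and are decoys.

```bash
python3 - <<'E'
from h import *
import numpy as np
d=np.load('pics/top0.npy')
o=.43
rk=np.array([pt_z('top',(x/7+245-o,y/7+170-o),40)[:2] for x,y in [(88,88),(662,122),(647,382),(72,352)]])
print('rack',rk.round(1),rk.mean(0),'len',np.linalg.norm(rk-np.roll(rk,-1,0),axis=1))
e=rk[0]+rk[3]-rk[1]-rk[2];print('ang of +y axis -90',np.degrees(np.arctan2(e[1],e[0]))-90)
st=np.array([pt_z('top',(x/5+380-.4,y/5+180-.4),55)[:2] for x,y in [(103,143),(360,74),(447,402),(188,472)]])
print('stone',st.round(1),st.mean(0),np.linalg.norm(st-np.roll(st,-1,0),axis=1))
# depth clouds
C,p=cloud('top',d,240,360,170,235)
for z0,z1 in((36,43),(88,97)):
    m=(C[:,2]>z0)&(C[:,2]<z1);print(z0,m.sum(),np.median(C[m,2]))
    if z0==36:
        r=cv2.minAreaRect(C[m,:2].astype(np.float32));print(r)
    else:
        for s in(p[:,0]<297,(p[:,0]>=297)&(p[:,0]<340)):
            q=C[m&s];c,rad=cv2.minEnclosingCircle(q[:,:2].astype(np.float32));print(len(q),q.mean(0),c,rad)
C,p=cloud('top',d,385,485,180,285);m=(C[:,2]>48)&(C[:,2]<60);print(np.median(C[m,2]),cv2.minAreaRect(C[m,:2].astype(np.float32)),C[m].mean(0))
ds=np.load('pics/scene0.npy');C,p=cloud('scene',ds,230,430,150,290)
m=(C[:,2]>36)&(C[:,2]<43)&(C[:,1]<150)&(C[:,1]>-90);
m=(C[:,2]>89)&(C[:,2]<97)
for s in(p[:,0]<345,p[:,0]>345):
    for vv in(0,):
        q=C[m&s&(p[:,1]<200)];print('scene',len(q),q.mean(0),cv2.minEnclosingCircle(q[:,:2].astype(np.float32)))
for n,uv,z in(('yA',(324,155),92),('blue',(289,156),92),('yB',(361,207),92),('tin',(391,166),55)):print(n,pt_z('top',uv,z))
from scipy.spatial.transform import Rotation as R
from rig import monitor
q=monitor.sense()['ee_rot'];print(R.from_quat(q,scalar_first=True).as_matrix().round(3))
E
```

```text
rack [[628.2 250.6]
 [617.   12.5]
 [509.8  17.5]
 [518.6 254.7]] [568.40489229 133.817663  ] len [238.35978514 107.37803396 237.41249184 109.63254647]
ang of +y axis -90 -2.4065228559629332
stone [[ 557.4 -161.4]
 [ 599.  -310.2]
 [ 412.  -360.7]
 [ 371.5 -211.1]] [ 484.97146099 -260.87063031] [154.43337994 193.76796844 154.99345031 192.50104636]
36 2247 40.39332459757348
((569.2888793945312, 135.74728393554688), (240.50181579589844, 110.19063568115234), 87.32998657226562)
88 245 92.33852622256643
115 [575.3368859  197.29271015  92.44925862] (575.6004638671875, 197.3632049560547) 16.657455444335938
109 [565.36023111  74.62044152  92.24785521] (564.8572998046875, 75.01740264892578) 16.688024520874023
55.58085362571626 ((485.3206787109375, -261.01458740234375), (199.7596893310547, 162.26620483398438), 15.228676795959473) [ 485.41600059 -259.97811411   55.49456167]
scene 101 [567.13092691  71.49597046  91.60337294] ((566.2821655273438, 72.9357681274414), 17.89106559753418)
scene 97 [577.97210939 193.38569609  91.86562166] ((577.1898803710938, 194.26614379882812), 16.96202850341797)
yA [700.30705927  57.69811528  92.        ]
blue [696.38796273 154.68060167  92.        ]
yB [557.58924582 -45.72421974  92.        ]
tin [ 678.08921421 -134.86480516   55.        ]
[[ 0.407  0.914 -0.001]
 [ 0.914 -0.407 -0.001]
 [-0.001 -0.    -1.   ]]
```

```bash
python3 -m pendant '[[[-1,0.01,-0.008,0,1],[-1,0.03,-0.024,0,4],[-1,0.065,-0.05,0,8],[-1,0.1,-0.078,0,12],[-1,0.135,-0.106,0,16],[-1,0.17,-0.133,0,20],[-1,0.205,-0.16,0,21.5],[-1,0.24,-0.188,-0.01,21.5],[-1,0.275,-0.215,-0.02,21.5],[-1,0.31,-0.243,-0.03,21.5],[-1,0.335,-0.262,-0.04,21.5],[-1,0.352,-0.276,-0.05,21.5],[-1,0.36,-0.282,-0.055,21.5],[-1,0.363,-0.284,-0.055,21.5],[-1,0.363,-0.284,-0.055,21.5],[-1,0.363,-0.284,-0.055,21.5]]]' 60
cat > w.py <<'E'
from h import *
from rig import monitor
from scipy.spatial.transform import Rotation as Ro
def wr(name):
    s=monitor.sense();p,d=vision.capture('wrist');cv2.imwrite(f'pics/{name}.png',p[:,:,::-1]);np.save(f'pics/{name}.npy',d)
    return s,d
def wcloud(s,d,u0=0,u1=640,v0=0,v1=400):
    i=vision.camera_info('wrist');uu,vv=np.meshgrid(np.arange(u0,u1),np.arange(v0,v1));p=np.stack([uu.ravel(),vv.ravel()],1).astype(float)
    q=cv2.undistortPoints(p[:,None],K(i),i['distortion'])[:,0];z=d[v0:v1,u0:u1].ravel();c=np.c_[q*z[:,None],z]
    T=i['hand_eye'];t=c@T[:3,:3].T+T[:3,3];return Ro.from_quat(s['ee_rot'],scalar_first=True).apply(t)+s['eef_pos'],p,z
E
python3 - <<'E'
from w import *
s,d=wr('w1');print(s['eef_pos'],s['force'],s['time_s'])
C,p,z=wcloud(s,d)
for z0,z1 in((86,97),(36,44)):
  for y0,y1 in((150,235),(40,110)):
    m=(z>0)&(C[:,2]>z0)&(C[:,2]<z1)&(C[:,1]>y0)&(C[:,1]<y1)&(C[:,0]>500)&(C[:,0]<620)
    if m.sum()>20:q=C[m];print(z0,len(q),q.mean(0),np.median(q[:,2]),cv2.minEnclosingCircle(q[:,:2].astype(np.float32)),p[m].mean(0))
E
```

```text
time_s: 1.75
eef_pos: [576.0, 196.5, 177.0]
ee_rot: [0.0, 0.722, 0.692, 0.0]
force: [-0.7, 0.1, -0.3]
grip_width: 0.996
[576.04251533 196.52133038 176.99592413] [-0.74458777  0.14656401 -0.28212235] 1.75
86 1204 [573.55066595 198.28736043  91.40140693] 91.53464227354476 ((574.29638671875, 198.2263641357422), 16.849092483520508) [319.08056478 199.99169435]
86 1270 [563.34145272  77.57073963  91.33456353] 91.51437267809013 ((564.03466796875, 76.66905212402344), 17.237979888916016) [175.03779528 194.25275591]
36 5805 [566.10584801 189.72365362  39.57501501] 39.59402802474344 ((567.1451416015625, 192.20330810546875), 67.38391876220703) [310.29474591 177.91507321]
36 4345 [565.61565111  78.21598838  39.59844295] 39.64242535618311 ((564.2639770507812, 74.93951416015625), 65.2083511352539) [200.73348677 181.95466053]
```

View pics/w1.png

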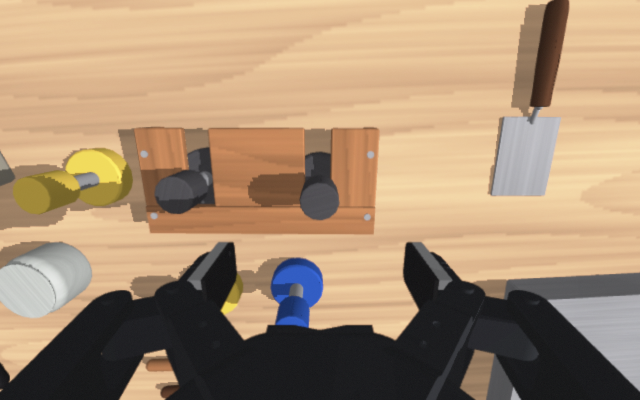

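```bash
python3 -m pendant '[[[-1,-0.001,0.001,-0.015,0],[-1,-0.0015,0.0015,-0.04,0],[-1,-0.0015,0.0015,-0.07,0],[-1,-0.0015,0.0015,-0.095,0],[-1,-0.0015,0.0015,-0.11,0],[-1,-0.0015,0.0015,-0.118,0],[-1,-0.0015,0.0015,-0.118,0],[0.2,-0.0015,0.0015,-0.118,0],[1,-0.0015,0.0015,-0.118,0],[1,-0.0015,0.0015,-0.118,0],[1,-0.0015,0.0015,-0.118,0],[1,-0.0015,0.0015,-0.118,0],[1,-0.0015,0.0015,-0.118,0],[1,-0.0015,0.0015,-0.118,0],[1,-0.0015,0.0015,-0.118,0]]]' 70
python3 - <<'E'
from w import *
s,d=wr('w2');print({k:s[k] for k in('eef_pos','force','wrist_torque','grip_width','time_s')})
E
```

```text
time_s: 3.3
eef_pos: [575.4, 196.9, 59.1]
ee_rot: [0.0, 0.722, 0.692, 0.0]
force: [-1.2, -2.3, 5.5]
grip_width: 0.379
{'eef_pos': array([575.36688137, 196.93154106,  59.1031049 ]), 'force': array([-1.20257294, -2.33596589,  5.53984893]), 'wrist_torque': array([-0.22955352,  0.28379281, -0.01143563]), 'grip_width': 0.3789825843022864, 'time_s': 3.3}
```

View pics/w2.png

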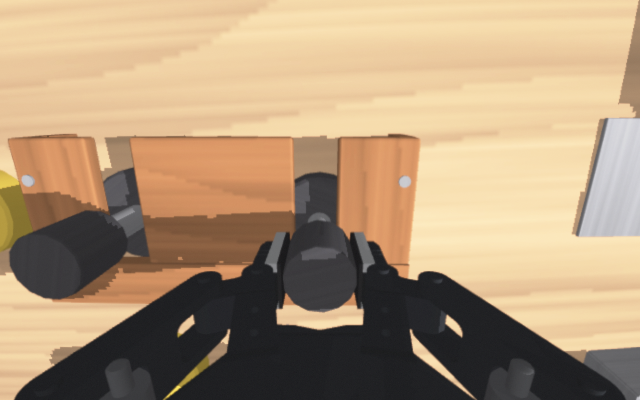

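Grasped: in the wrist view the knob sits between the pads at (320,265) and the stem is clear in the slot. Raising 4 mm, then drawing out.

```bash
python3 -m pendant '[[[1,0,0,0.002,0],[1,0,0,0.004,0],[1,0,0,0.004,0],[1,0,0,0.004,0],[1,-0.005,0.0002,0.004,0],[1,-0.012,0.0005,0.004,0],[1,-0.02,0.0008,0.004,0],[1,-0.02,0.0008,0.004,0]]]' 70
python3 -m pendant '[[[1,-0.008,0.0003,0,0],[1,-0.02,0.0008,0,0],[1,-0.035,0.0015,0,0],[1,-0.05,0.0021,0,0],[1,-0.065,0.0028,0,0],[1,-0.08,0.0035,0,0],[1,-0.095,0.0042,0,0],[1,-0.105,0.0046,0,0],[1,-0.11,0.0048,0,0],[1,-0.11,0.0048,0,0],[1,-0.11,0.0048,0,0]]]'
```

```text
time_s: 4.15
eef_pos: [553.7, 198.2, 62.2]
ee_rot: [-0.0, 0.722, 0.692, -0.0]
force: [-0.1, 0.1, -7.5]
grip_width: 0.38
time_s: 5.25
eef_pos: [445.6, 202.7, 62.5]
ee_rot: [0.0, 0.722, 0.692, 0.0]
force: [-0.1, -0.2, -7.1]
grip_width: 0.381
```

```bash
python3 -m pendant '[[[1,0,0,0.01,0],[1,0,0,0.03,0],[1,0,0,0.05,0],[1,0,0,0.067,0],[1,0,0,0.075,0],[1,0,0,0.075,0],[1,0,0,0.075,0],[1,0,0,0.075,0],[1,0,0,0.075,0],[1,0,0,0.075,0]]]'
python3 - <<'E'
from w import *
import time
F=[]
for k in range(4):
    s,d=wr('w3');F.append(s['force'])
print(np.mean(F,0),s['eef_pos'],s['time_s'])
p,d=vision.capture('scene');cv2.imwrite('pics/s3.png',p[:,:,::-1])
E
```

```text
time_s: 6.25
eef_pos: [444.9, 202.7, 136.9]
ee_rot: [-0.0, 0.722, 0.692, -0.0]
force: [-0.0, -0.7, -7.3]
grip_width: 0.379
[ 0.29023676 -0.48629542 -7.21118099] [444.94999916 202.72184013 137.14797696] 6.4
```

View pics/s3.png

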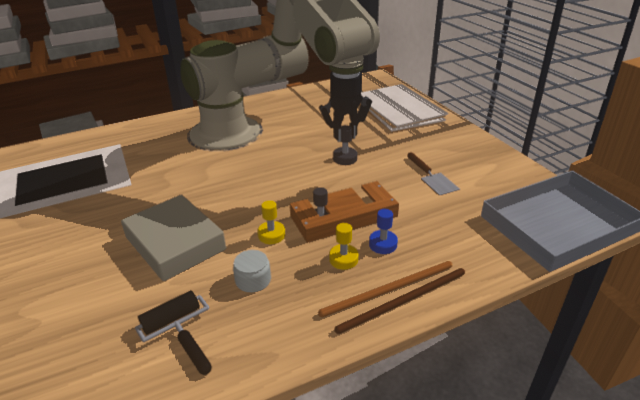

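The force change is about -6.9 N (0.70 kg), which fits the solid one. Standing it on the open bench to the left.

```bash
python3 -m pendant '[[[1,-0.01,0.012,0,0],[1,-0.025,0.028,-0.005,0],[1,-0.038,0.042,-0.02,0],[1,-0.044,0.047,-0.04,0],[1,-0.045,0.047,-0.057,0],[1,-0.045,0.047,-0.067,0],[1,-0.045,0.047,-0.072,0],[1,-0.045,0.047,-0.075,0],[1,-0.045,0.047,-0.0765,0],[1,-0.045,0.047,-0.0765,0],[1,-0.045,0.047,-0.0765,0]]]'
```

```text
time_s: 7.6
eef_pos: [400.3, 249.8, 61.2]
ee_rot: [0.0, 0.722, 0.691, 0.0]
force: [-0.6, -0.8, -6.4]
grip_width: 0.38
```

```bash
python3 -m pendant '[[[1,0,0,-0.001,0],[1,0,0,-0.002,0],[1,0,0,-0.0025,0],[1,0,0,-0.0025,0]]]'
```

```text
time_s: 8.0
eef_pos: [400.4, 249.7, 59.1]
ee_rot: [0.0, 0.722, 0.692, 0.0]
force: [-2.0, -2.9, 5.3]
grip_width: 0.383
```

```bash
python3 -m pendant '[[[1,0,0,0.0005,0],[0.1,0,0,0.0005,0],[-0.5,0,0,0.0005,0],[-1,0,0,0.0005,0],[-1,0,0,0.0005,0],[-1,0,0,0.0005,0],[-1,0,0,0.0005,0],[-1,0,0,0.0005,0],[-1,0,0,0.015,0],[-1,0,0,0.045,0],[-1,0,0,0.085,0],[-1,0,0,0.12,0],[-1,0,0,0.12,0],[-1,0,0,0.12,0]]]'
python3 - <<'E'
from w import *
s,d=wr('w4');C,p,z=wcloud(s,d)
print(s['eef_pos'],s['force'])
m=(z>0)&(C[:,2]>86)&(C[:,2]<97)&(abs(C[:,1]-250)<35)&(abs(C[:,0]-400)<35);q=C[m];print(len(q),q.mean(0),cv2.minEnclosingCircle(q[:,:2].astype(np.float32)))
E
```

```text
time_s: 9.4
eef_pos: [400.0, 249.7, 178.4]
ee_rot: [0.0, 0.722, 0.692, 0.0]
force: [-0.0, -0.5, -1.1]
grip_width: 1.0
[400.0253734  249.74948977 178.41636142] [-0.04313623 -0.46170169 -1.05087045]
1190 [398.42394147 251.01640752  91.46146945] ((399.3026123046875, 250.94883728027344), 16.87074851989746)
```

View pics/w4.png

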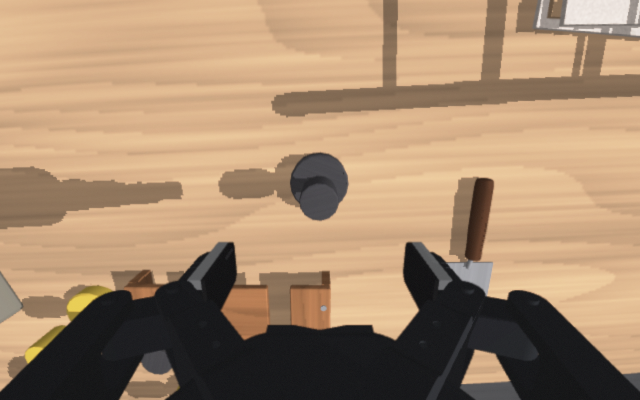

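First weight stands upright (wrist view (320,195)). Now the second one.

```bash
python3 -m pendant '[[[-1,0.008,-0.008,0,0],[-1,0.025,-0.027,0,0],[-1,0.05,-0.053,0,0],[-1,0.075,-0.08,0,0],[-1,0.1,-0.106,0,0],[-1,0.125,-0.132,0,0],[-1,0.147,-0.155,0,0],[-1,0.16,-0.169,0,0],[-1,0.165,-0.174,0,0],[-1,0.165,-0.174,0,0],[-1,0.165,-0.174,0,0],[-1,0.165,-0.174,0,0]]]'
python3 - <<'E'
from w import *
s,d=wr('w5');C,p,z=wcloud(s,d)
print(s['eef_pos'],s['force'])
m=(z>0)&(C[:,2]>86)&(C[:,2]<97)&(abs(C[:,1]-75)<35)&(abs(C[:,0]-565)<35);q=C[m];print(len(q),q.mean(0),cv2.minEnclosingCircle(q[:,:2].astype(np.float32)))
E
```

```text
time_s: 10.65
eef_pos: [564.4, 76.5, 178.3]
ee_rot: [-0.0, 0.722, 0.692, -0.0]
force: [-0.1, 0.7, -0.8]
grip_width: 1.002
[564.44657526  76.50407698 178.25765986] [-0.09334309  0.69616887 -0.81172072]
1190 [562.92968257  76.02754232  91.44576   ] ((563.7645874023438, 76.01383972167969), 16.944923400878906)
```

View pics/w5.png

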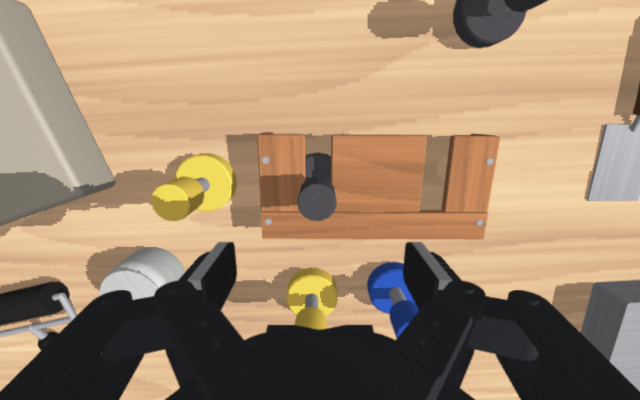

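```bash
python3 -m pendant '[[[-1,0,-0.001,-0.015,0],[-1,0,-0.0015,-0.04,0],[-1,0,-0.0015,-0.07,0],[-1,0,-0.0015,-0.095,0],[-1,0,-0.0015,-0.11,0],[-1,0,-0.0015,-0.118,0],[-1,0,-0.0015,-0.118,0],[0.2,0,-0.0015,-0.118,0],[1,0,-0.0015,-0.118,0],[1,0,-0.0015,-0.118,0],[1,0,-0.0015,-0.118,0],[1,0,-0.0015,-0.118,0],[1,0,-0.0015,-0.118,0],[1,0,-0.0015,-0.118,0]]]' 70
python3 -m pendant '[[[1,0,0,0.002,0],[1,0,0,0.004,0],[1,0,0,0.004,0],[1,0,0,0.004,0],[1,-0.005,0.0002,0.004,0],[1,-0.012,0.0005,0.004,0],[1,-0.02,0.0008,0.004,0],[1,-0.02,0.0008,0.004,0]]]' 70
```

```text
time_s: 12.1
eef_pos: [565.4, 74.1, 61.1]
ee_rot: [0.0, 0.722, 0.692, 0.0]
force: [-2.0, -0.8, 6.4]
grip_width: 0.377
time_s: 12.9
eef_pos: [543.8, 75.2, 64.3]
ee_rot: [-0.0, 0.722, 0.692, -0.0]
force: [-0.5, 0.5, -2.9]
grip_width: 0.38
```

Feels lighter. Drawing out and lifting.

```bash
python3 -m pendant '[[[1,-0.008,0.0003,0,0],[1,-0.02,0.0008,0,0],[1,-0.035,0.0015,0,0],[1,-0.05,0.0021,0,0],[1,-0.065,0.0028,0,0],[1,-0.08,0.0035,0,0],[1,-0.095,0.0042,0,0],[1,-0.105,0.0046,0,0],[1,-0.11,0.0048,0,0],[1,-0.11,0.0048,0,0],[1,-0.11,0.0048,0,0]]]'
python3 -m pendant '[[[1,0,0,0.01,0],[1,0,0,0.03,0],[1,0,0,0.05,0],[1,0,0,0.067,0],[1,0,0,0.075,0],[1,0,0,0.075,0],[1,0,0,0.075,0],[1,0,0,0.075,0],[1,0,0,0.075,0],[1,0,0,0.075,0]]]'
python3 - <<'E'
from w import *
F=[]
for k in range(4):
    s,d=wr('w6');F.append(s['force'])
print(np.mean(F,0),s['eef_pos'],s['time_s'])
p,d=vision.capture('scene');cv2.imwrite('pics/s6.png',p[:,:,::-1])
E
```

```text
time_s: 14.0
eef_pos: [435.6, 79.7, 64.5]
ee_rot: [0.0, 0.722, 0.692, 0.0]
force: [0.6, -0.4, -2.7]
grip_width: 0.381
time_s: 15.0
eef_pos: [434.9, 79.8, 138.9]
ee_rot: [-0.0, 0.722, 0.692, -0.0]
force: [0.2, -0.6, -2.8]
grip_width: 0.376
[-0.23329911  0.04473819 -3.12286914] [434.97119196  79.8104896  139.16215006] 15.15
```

View pics/s6.png

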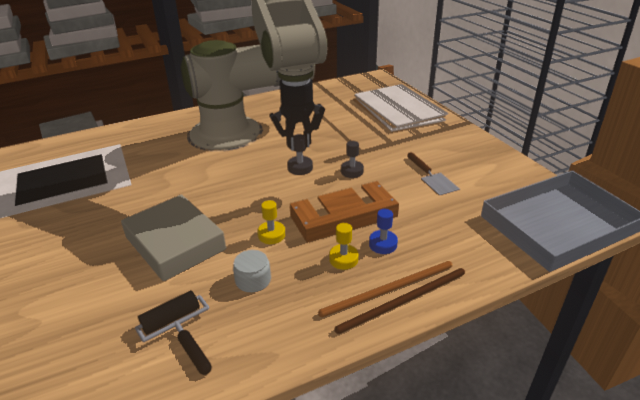

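The second reads -3.1 N against -7.2 N, so the second is the lighter one. Standing it on the bench.

```bash
python3 -m pendant '[[[1,-0.008,0,0,0],[1,-0.02,0,-0.01,0],[1,-0.03,0,-0.03,0],[1,-0.035,0,-0.05,0],[1,-0.035,0,-0.063,0],[1,-0.035,0,-0.07,0],[1,-0.035,0,-0.074,0],[1,-0.035,0,-0.0762,0],[1,-0.035,0,-0.0765,0],[1,-0.035,0,-0.0765,0],[1,-0.035,0,-0.0765,0]]]'
python3 -m pendant '[[[1,0,0,-0.001,0],[1,0,0,-0.002,0],[1,0,0,-0.0025,0],[1,0,0,-0.0025,0]]]'
```

```text
time_s: 16.35
eef_pos: [400.2, 79.8, 63.1]
ee_rot: [0.0, 0.722, 0.692, 0.0]
force: [0.9, 0.3, -3.7]
grip_width: 0.377
time_s: 16.75
eef_pos: [400.3, 79.8, 61.1]
ee_rot: [0.0, 0.722, 0.692, 0.0]
force: [-4.8, -0.6, 9.7]
grip_width: 0.376
```

```bash
python3 -m pendant '[[[1,0,0,0.001,0],[1,0,0,0.001,0],[0.1,0,0,0.001,0],[-0.5,0,0,0.001,0],[-1,0,0,0.001,0],[-1,0,0,0.001,0],[-1,0,0,0.001,0],[-1,0,0,0.001,0],[-1,0,0,0.001,0],[-1,0,0,0.015,0],[-1,0,0,0.045,0],[-1,0,0,0.085,0],[-1,0,0,0.12,0],[-1,0,0,0.12,0],[-1,0,0,0.12,0]]]'
python3 - <<'E'
from w import *
s,d=wr('w7');C,p,z=wcloud(s,d)
print(s['eef_pos'],s['force'])
for c in((80,400),(250,400)):
  m=(z>0)&(C[:,2]>86)&(C[:,2]<97)&(abs(C[:,1]-c[0])<35)&(abs(C[:,0]-c[1])<35);q=C[m];print(len(q),q.mean(0),cv2.minEnclosingCircle(q[:,:2].astype(np.float32)))
E
```

```text
time_s: 18.25
eef_pos: [400.0, 79.8, 180.2]
ee_rot: [0.0, 0.722, 0.692, 0.0]
force: [-0.8, -0.8, -1.1]
grip_width: 0.995
[399.96420749  79.84162292 180.23753248] [-0.84867676 -0.81465057 -1.1426232 ]
1173 [397.60671891  81.60185414  91.43002203] ((398.35205078125, 81.47113037109375), 16.85795021057129)
1233 [398.8891874  248.91481396  91.28671847] ((399.2300109863281, 250.49911499023438), 17.509593963623047)
```

View pics/w7.png

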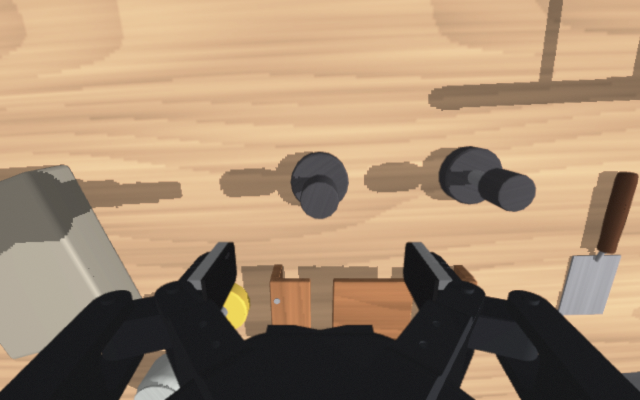

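Both stand upright, the light one at (320,190) and the heavy one at (490,180). Fetching the heavy one at (400,249.7).

```bash
python3 -m pendant '[[[-1,0,0.01,0,0],[-1,0,0.035,0,0],[-1,0,0.07,0,0],[-1,0,0.105,0,0],[-1,0,0.135,0,0],[-1,0,0.157,0,0],[-1,0,0.167,0,0],[-1,0,0.17,0,0],[-1,0,0.17,0,0],[-1,0,0.17,-0.02,0],[-1,0,0.17,-0.055,0],[-1,0,0.17,-0.09,0],[-1,0,0.17,-0.11,0],[-1,0,0.17,-0.119,0],[-1,0,0.17,-0.12,0],[-1,0,0.17,-0.12,0]]]'
python3 -m pendant '[[[0.2,0,0,0,0],[1,0,0,0,0],[1,0,0,0,0],[1,0,0,0,0],[1,0,0,0,0],[1,0,0,0,0],[1,0,0,0,0]]]' 80
python3 -m pendant '[[[1,0,0,0.003,0],[1,0,0,0.015,0],[1,0,0,0.04,0],[1,0,0,0.07,0],[1,0,0,0.1,0],[1,0,0,0.13,0],[1,0,0,0.15,0],[1,0,0,0.16,0],[1,0,0,0.16,0],[1,0,0,0.16,0]]]'
```

```text
time_s: 19.9
eef_pos: [400.6, 249.7, 61.1]
ee_rot: [0.0, 0.723, 0.691, 0.001]
force: [0.2, 0.4, 0.3]
grip_width: 0.998
time_s: 20.6
eef_pos: [400.2, 249.7, 60.9]
ee_rot: [0.0, 0.722, 0.692, 0.0]
force: [-1.5, -1.8, 6.9]
grip_width: 0.378
time_s: 21.6
eef_pos: [399.4, 249.7, 219.3]
ee_rot: [-0.0, 0.722, 0.692, -0.001]
force: [-0.7, -0.4, -7.5]
grip_width: 0.376
```

```bash
python3 -m pendant '[[[1,0.001,-0.005,0,0],[1,0.003,-0.017,0,0],[1,0.006,-0.035,0,0],[1,0.01,-0.06,0,0],[1,0.015,-0.09,0,0],[1,0.02,-0.12,0,0],[1,0.025,-0.15,0,0],[1,0.03,-0.18,0,0],[1,0.035,-0.21,0,0],[1,0.04,-0.24,0,0],[1,0.045,-0.27,0,0],[1,0.05,-0.3,0,0],[1,0.055,-0.33,0,0],[1,0.06,-0.36,0,0],[1,0.065,-0.39,0,0],[1,0.07,-0.42,0,0],[1,0.075,-0.447,0,0],[1,0.079,-0.472,0,0],[1,0.082,-0.49,0,0],[1,0.084,-0.5,0,0]]]'
python3 -m pendant '[[[1,0.001,-0.005,-0.005,0],[1,0.0015,-0.01,-0.012,0],[1,0.0015,-0.011,-0.019,0],[1,0.0015,-0.011,-0.023,0],[1,0.0015,-0.011,-0.023,0],[1,0.0015,-0.011,-0.023,0],[1,0.0015,-0.011,-0.023,0],[1,0.0015,-0.011,-0.023,0]]]'
python3 - <<'E'
from w import *
s,d=wr('w8');print({k:s[k] for k in('eef_pos','force','grip_width','time_s')})
for n in('scene','top'):
    p,d=vision.capture(n);cv2.imwrite(f'pics/{n}8.png',p[:,:,::-1]);np.save(f'pics/{n}8.npy',d)
E
```

```text
time_s: 23.6
eef_pos: [483.2, -252.1, 219.5]
ee_rot: [-0.001, 0.723, 0.691, -0.0]
force: [0.3, 0.0, -6.8]
grip_width: 0.378
time_s: 24.4
eef_pos: [485.6, -261.1, 197.6]
ee_rot: [0.0, 0.722, 0.692, 0.0]
force: [-0.1, -0.5, -6.3]
grip_width: 0.377
{'eef_pos': array([ 485.61757059, -261.12043619,  197.59348145]), 'force': array([-0.09646173, -0.47791268, -6.32929297]), 'grip_width': 0.3774339765893297, 'time_s': 24.4}
```

View pics/scene8.png

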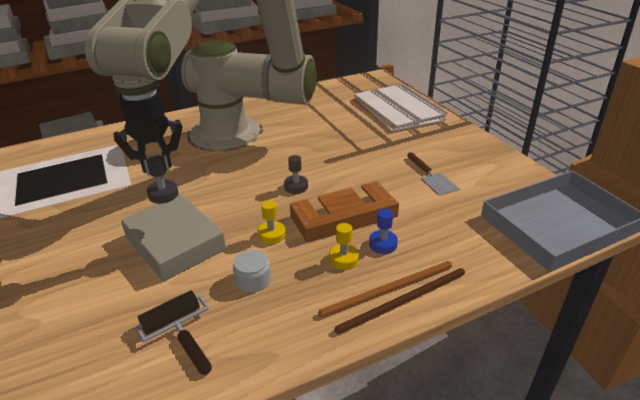

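View pics/w8.png

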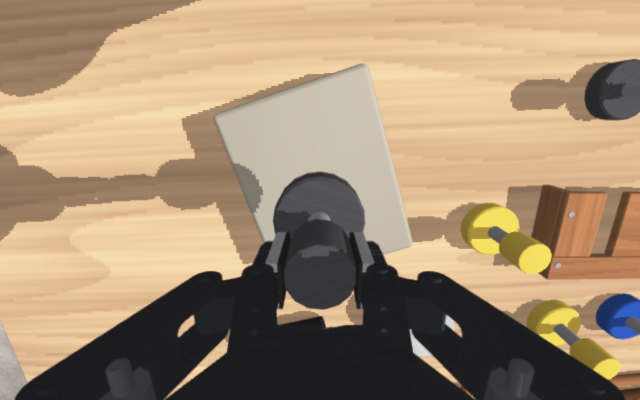

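View pics/top8.png

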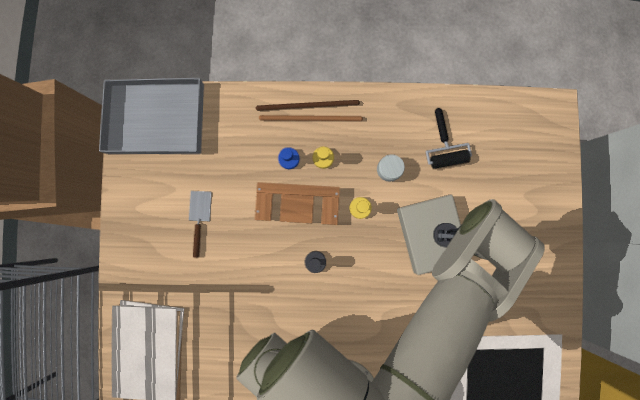

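```bash
python3 - <<'E'
from h import *
d=np.load('pics/scene8.npy');C,p=cloud('scene',d,140,185,150,215)
m=(abs(C[:,0]-485)<45)&(abs(C[:,1]+261)<45)&(C[:,2]>100)&(C[:,2]<260);q=C[m]
for a in range(125,190,6):
    k=(q[:,2]>=a)&(q[:,2]<a+6)
    if k.sum():print(a,k.sum(),q[k].mean(0).round(1))
print(q[:,2].min())
f=q[(q[:,2]>150)&(q[:,2]<160)];print(cv2.minEnclosingCircle(f[:,:2].astype(np.float32)))
E
python3 -m pendant '[[[1,0,0,-0.001,0],[1,0,0,-0.001,0],[1,0,0,-0.001,0],[1,0,0,-0.001,0],[1,0,0,-0.001,0]]]'
python3 -c "
from rig import monitor as m
s=m.sense();print(s['dq'].round(4),s['eef_pos'],s['force'])"
```

```text
131 2 [ 513.1 -254.4  135.8]
137 54 [ 512.9 -263.3  140.4]
143 69 [ 512.5 -265.6  145.9]
149 78 [ 511.5 -262.9  151.6]
155 347 [ 493.7 -263.2  158.3]
161 19 [ 492.3 -264.2  163.9]
167 18 [ 491.9 -262.5  169.5]
173 19 [ 492.7 -262.9  175.8]
179 20 [ 493.6 -264.6  182. ]
185 11 [ 493.9 -264.   187. ]
135.4895206534579
((488.9513854980469, -262.134765625), 33.32405471801758)
time_s: 25.05
eef_pos: [485.5, -261.2, 196.3]
ee_rot: [0.0, 0.722, 0.692, -0.0]
force: [0.1, 0.1, -7.0]
grip_width: 0.374
[ 0.0008 -0.0004  0.0009 -0.0003  0.0001  0.0017] [ 485.51049834 -261.17343037  196.29529185] [ 0.13040377  0.11568984 -7.00934145]
```

The underside is about 135 mm above the bench, 80 mm above the stone. The weight is upright and still, so I'm handing in.

```bash
python3 -c "
from rig import order
print(order.finish_job())"
```

```text
the job is handed in; nothing more can be done
None
```

I handed the job in at about 25 s, with the heavier weight held about 80 mm above the middle of the stone and the lighter one standing upright on the open bench.

- **Weighing:** I drew each weight out along its slot, lifted it about 7.5 cm and stood it on the bench. The left one read about -7.2 N and the right one about -3.1 N, so the left one is the solid one. I picked it up again for the finish.
- **Last checks, held weight:** It was upright and still, with the gripper at (485.5, -261.2, 196.3) mm, about 0.5 mm from the measured stone centre. Its underside was about 135 mm above the bench.
- **Last checks, rest of the scene:** The lighter weight is at about (400, 80) mm. The ink tin, hand roller and palette knife look unmoved in the top view.
- **Disagreements:** The scene camera put the held foot 3–4 mm from the gripper axis. I put this down mostly to calibration and the one-sided view. The empty-gripper force reading drifted between about -0.3 and -1.1 N, which is too little to change which weight is heavier.

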